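Lay out the order-taking place round the order pad

TASK

Set up the order-taking place round the order pad, which stays where it is, as do the lidded tub and the tape roll standing behind it. Stand the kitchen timer upright on the middle of the pad as a paperweight and stand the glue stick upright midway between the tub and the tape roll; lay the box cutter straight in front of the tub and set the stapler, on its base, straight in front of the tape roll, both level with the middle of the pad and parallel to its long edges. Leave the keys, the earbud case and the sauce cup alone.

Things in the scene. Friction and masses are not known exactly. Their poses are not given: they have to be found in the camera images.
- order_pad: White order pad with a red binding at the short end away from the robot, 150 x 87 mm, lying flat and fixed to the table. Its top is 11 mm above the table (the binding up to 18 mm). Origin: centre of the underside; x along its long edges, pointing roughly away from the robot, y across it to the left, z up.
- tub: Round black tub with a wooden lid and small knob, 92 mm across, 70 mm high, fixed. It stands behind the pad, 145 mm beyond the pad's middle along the pad's x and 95 mm to one side (left or right) of the pad's centre line; the tape roll is on the other side. Origin: centre of the underside; axes parallel to the pad's.
- tape_roll: Roll of beige tape lying flat, 104 mm across, 25 mm high, fixed. It stands behind the pad, 145 mm beyond the pad's middle along the pad's x and 95 mm to the other side than the tub. Origin: centre of the underside; axes parallel to the pad's.
- stapler: Loose black desk stapler, 36 x 150 x 46 mm, 0.22 kg, its arm does not move. Origin: centre of the underside; y along its length, z up. Grasp across its width near the middle: the arm is 28 mm wide from 22 to 46 mm height; the base below is 36 mm wide.
- box_cutter: Loose yellow box cutter, blade shut, 21 mm wide, 145 mm long, 12 mm high, lying flat on the table. Origin: centre of the underside; y along its length, z up. Grasp across its width.
- timer: Loose round white kitchen timer, 66 mm across, 42 mm high, 0.12 kg. Body and dial up to 28 mm; on top a red grip ridge 12 mm wide (along x) and 50 mm long (along y), from 28 to 42 mm height, that does not turn. Origin: centre of the underside, z up.
- glue_stick: Loose upright glue stick, black with red bands, 34 mm across, 86 mm high. Origin: centre of the underside, z up. Its place is near a wall shelf with a black cash drawer over the back of the table (front of the drawer at x = 0.70 m, shelf and drawer from 0.29 m above the table up): keep wrist and elbow forward of it.
- keys: Bunch of keys with a red tag, 84 x 118 x 8 mm, on the table; a bystander to be left alone. Origin: centre of the underside.
- earbud_case: White earbud case, 46 x 60 x 22 mm, on the table; a bystander to be left alone. Origin: centre of the underside.
- sauce_cup: Small grey open sauce cup, 66 mm across, 36 mm high, on the table; a bystander to be left alone. Origin: centre of the underside.
Not all that is in view belongs to the job. Several things have the shape of the glue_stick; the one meant has the colours described above.

How it is judged (in metres and radians):
At the end, for the whole second after the job is handed in: Timer upright on pad's middle, glue stick upright midway (15 mm each way); box cutter in front of tub, stapler on its base in front of tape roll: 15 mm sideways, 20 mm lengthwise from level with pad's middle, 0.2 rad of parallel; all resting on table or pad (y of stapler in the frame of tape_roll between -0.015 and 0.015 m and x of stapler in the frame of order_pad between -0.02 and 0.02 m and angle between the y axis of each of stapler, box_cutter and the x axis of order_pad, either way round below 0.2 rad and height (world z) of each of stapler, box_cutter below 0.008 m and angle between stapler's own z axis and vertical below 0.15 rad and linear speed of each of stapler, box_cutter, timer, glue_stick below 0.02 m/s and y of box_cutter in the frame of tub between -0.015 and 0.015 m and x of box_cutter in the frame of order_pad between -0.02 and 0.02 m and x of timer in the frame of order_pad between -0.015 and 0.015 m and y of timer in the frame of order_pad between -0.015 and 0.015 m and height (world z) of timer between 0.007 and 0.016 m and angle between each of timer, glue_stick's own z axis and vertical below 0.1 rad and x of glue_stick in the frame of tub between -0.015 and 0.015 m and y of glue_stick in the frame of order_pad between -0.015 and 0.015 m and height (world z) of glue_stick below 0.006 m); the robot touches nothing.
It fails at once if the keys was disturbed (moved more than 15 mm) (distance of keys from where it was at the start of the episode above 0.015 m).
It fails at once if the earbud case was disturbed (moved more than 15 mm) (distance of earbud_case from where it was at the start of the episode above 0.015 m).
It fails at once if the sauce cup was disturbed (moved more than 15 mm) (distance of sauce_cup from where it was at the start of the episode above 0.015 m).
It also fails if it takes over 99 s, if anything falls off the work surface, if the arm or the gripper's body presses on something with over 40 N, if the wrist force passes 120 N, or if a joint passes its speed limit or range.

ROBOT

A 6-joint arm with a two-finger parallel gripper is mounted at the origin on a cart in front of the work surface, level with it; the furniture and walls round the work are solid. World frame = base frame: x ahead of the robot, y to its left, z up, the work surface at z = 0. Lengths are in m, angles in degrees, forces in N, time in s.
With the tool pointing down it reaches from about 0.2 to 0.875 m from the base axis. Payload 3.4 kg.
Tool frame: the origin (TCP) lies midway between the tips of the shut fingers; the grasp point (between the pads) lies 19 mm behind it; z points along the fingers, y is the line along which they close (so a half turn about z gives the same grasp; the last joint's range is limited). The gripper opens to 94 mm and grips with 3 to 60 N. Pads are 16 mm wide; open, the fingers measure 119 mm over their backs; the gripper's body (75 mm by 177 mm) begins 78 mm behind the grasp point.
Start: joints at [63.484, 15.808, 86.224, -0, 77.962, -6.933], TCP at [0.193, 0.542, 0.179] pointing down, gripper open.
Joint ranges: [-165.64, 165.64], [-43.16, 119.46], [12.63, 154.43], [-67.54, 247.53], [6.08, 155.33], [-154.97, 154.97]. Speed limits (degrees/s): [147.25, 147.25, 180, 180, 180, 180].

INTERFACE

Orientations are given as a 3x3 rotation matrix whose columns are the frame's x, y, z axes.
In Python, from rig import robot, optics gives the robot as it stands.
- The arm moves only by the tool apply_moves, never from a script. Its argument "targets" is a list of rows, each an object with "translation": the shift along the tool's x, y, z scaled (see below), a list of three; "twist": the turn about the tool's z scaled (see below). A call has 1 to 12 rows; each row shifts and turns the commanded pose from where the row before left it, along the tool's axes as they then stand; what a row does not reach is not made up. The controller multiplies each number of a shift by 0.025 m and each number of a turn by 10 degrees. A row lasts 1/8 s, in which the tool goes at most 62.5 mm and 10.7 degrees, less where a joint would pass 70% of its speed; a pose out of reach is approached as far as the arm can. A call with a number of a shift or a turn outside -1 to 1 is refused whole. A call with a gripper value outside its range is refused whole. "claw" is the opening, from -1 (shut) to 1 (fully open), set as the call begins (left out, the last holds). The fingers move at their own pace and stop on an object; "newtons" is the grip in N (left out, the last holds). Time passes only in rows, so rows that do not move let the fingers close. It gives the time, the measured TCP pose, the force, the opening and the grip force at its end, in the units of the state.
- robot.state(): the state, without advancing time (a new reading comes with each control period).
- optics.snapshot(name): name is "side" or "top" or "wrist"; returns a dict with "color" (480x640x3 uint8, blue, green, red), "z_map" (480x640 float32, m along the optical axis (not along the pixel's ray), 0 where there is no reading), "fx", "fy", "cx", "cy" (pixels), "dist_coeffs" ([k1, k2, p1, p2, k3] as OpenCV has them; the pictures are not rectified), "world_from_camera" (4x4, takes a point from camera to world coordinates). Camera axes: x right, y down, z forward; pixel columns grow to the right and rows downward; lengths in m; the calibration is good to about 2 mm. A picture is of the moment at which its call begins.
- robot.close_job(): hands the job in; it is judged then, once.
The state is a dict: "t": time; "q": joint angles; "dq": joint speeds; "effort": joint torques, N m; "ee_pos": TCP position; "ee_rot": TCP orientation; "wrist_force": force on the tool from outside, world axes, zero at the start; "torque": the same for the moment, N m; "gripper_width": finger opening in m; "grasp_force": force on a finger pad.
Only numpy, scipy, OpenCV 4.12 (cv2) and the standard library are available. Lean on these libraries where they do the work, as an engineer would, in place of code of your own. Each camera call takes 0.05 s, during which the arm holds its last target. There are 200 camera calls.

## Working session

There is one attempt and no reset: what is moved stays moved. The work goes in short steps, Python scripts to look and compute and a tool call to move; the robot and the scene stay as the last step left them, time stands still between calls to the robot, and variables do not carry over. Pictures are saved under pics/ and viewed, at most 14 in all, crops included, and the job is handed in when it is done.

Besides the shell and the picture viewer there is one more tool, called after "Call:" as name(argument=value, ...), one argument or row to a line, values as JSON. apply_moves: Moves the arm, as the interface text tells. Shifts and turns lie within -1 to 1; 1 stands for 0.025 m of shift or 10 degrees of turn. Its arguments: {"type":"object","properties":{"targets":{"type":"array"},"claw":{"type":"number"},"newtons":{"type":"number"}},"required":["targets"]}

```bash
mkdir -p pics; ls; cat > h.py <<'E'
from rig import robot, optics
import numpy as np, cv2
def snap(n):
    return optics.snapshot(n)
def ray(s,uv,z):
    K=np.array([[s['fx'],0,s['cx']],[0,s['fy'],s['cy']],[0,0,1]])
    uv=np.array(uv,float).reshape(-1,1,2)
    n=cv2.undistortPoints(uv,K,np.array(s['dist_coeffs'],float)).reshape(-1,2)
    T=np.array(s['world_from_camera']); d=np.c_[n,np.ones(len(n))]@T[:3,:3].T; o=T[:3,3]
    return o+d*((z-o[2])/d[:,2:])
E
python3 - <<'E'
from h import *
for n in('top','side'):
    s=snap(n); cv2.imwrite(f'pics/{n}0.png',s['color']); np.savez(f'{n}0.npz',**s)
    print(n,np.round(s['world_from_camera'],3).tolist(),s['fx'])
st=robot.state(); print(np.round(st['ee_rot'],3).tolist(),st['t'])
E
```

```text
pics
top [[0.015, -0.985, 0.172, 0.375], [-1.0, -0.015, 0.004, -0.207], [-0.001, -0.172, -0.985, 1.032], [0.0, 0.0, 0.0, 1.0]] 485.8803732319026
side [[-0.945, -0.195, 0.261, 0.272], [-0.325, 0.612, -0.721, 0.577], [-0.02, -0.766, -0.642, 0.762], [0.0, 0.0, 0.0, 1.0]] 452.3096396116012
[[-0.942, 0.335, -0.001], [0.335, 0.942, -0.001], [0.0, -0.002, -1.0]] 0.1
```

View pics/top0.png

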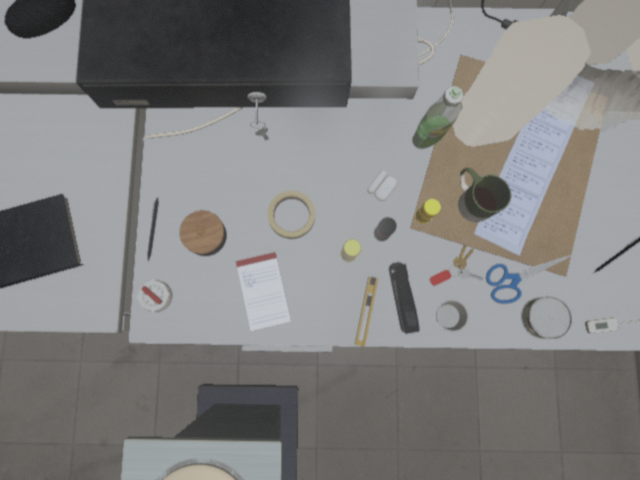

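View pics/side0.png

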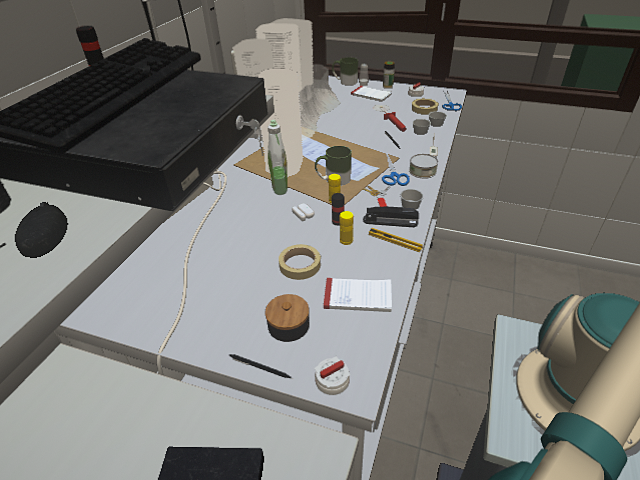

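The top view shows the tub at (202,232), tape roll (291,214), pad (263,292), timer (153,295), box cutter (366,311), stapler (404,297), the black glue stick (385,229), keys (450,272), sauce cup (448,316) and earbud case (382,186). The side view confirms that the glue stick at (337,208) is the black one with red bands.

```bash
cat > m.py <<'E'
from h import *
s=snap('top'); im=s['color']; hsv=cv2.cvtColor(im,cv2.COLOR_BGR2HSV)
H,S,V=[hsv[...,i].astype(int) for i in range(3)]
def blob(mask,box,z,name):
    x0,y0,x1,y1=box; m=np.zeros(mask.shape,np.uint8); m[y0:y1,x0:x1]=mask[y0:y1,x0:x1]
    c=max(cv2.findContours(m,cv2.RETR_EXTERNAL,cv2.CHAIN_APPROX_NONE)[0],key=cv2.contourArea).reshape(-1,2)
    p=ray(s,c,z)[:,:2]*1000
    (cx,cy),(w,h),a=cv2.minAreaRect(p.astype(np.float32)); cc,r=cv2.minEnclosingCircle(p.astype(np.float32))
    b=cv2.boxPoints(((cx,cy),(w,h),a)); e=max(b[1]-b[0],b[2]-b[1],key=lambda v:v@v)
    ang=np.degrees(np.arctan2(e[1],e[0])); ang=(ang+90)%180-90
    print(name,'rect c',np.round((cx,cy),1),'dims',np.round((w,h),1),'long-axis',round(ang,1),'circ',np.round(cc,1),round(r,1)); return np.array((cx,cy)),ang
red=((H<8)|(H>172))&(S>120)
E
cat > m1.py <<'E'
from m import *
blob((H>8)&(H<28)&(S>60),(170,200,235,262),.055,'tub')
blob((H>12)&(H<30)&(S>45),(260,185,322,245),.025,'tape')
blob(red,(230,245,285,275),.018,'binding')
blob(red,(135,280,172,310),.042,'ridge')
blob((H>12)&(H<35)&(S>90),(350,270,382,350),.012,'cutter')
blob(V<60,(383,255,425,340),.046,'stapler')
blob(V<60,(370,214,400,244),.086,'glue')
g=s['z_map']
T=np.array(s['world_from_camera'])
for n,u in dict(tub=(195,240),tape=(273,225),pad=(263,295),glue=(386,225),ridge=(152,295),timer=(163,297),stap=(404,300),table=(330,300)).items():
    z=g[u[1],u[0]]
    # world z from depth
    r=ray(s,u,0)[0]; o=T[:3,3]; d=r-o; k=z/(d@T[:3,2]); print(n,np.round((o+k*d)*1000,1))
cv2.imwrite('pics/top1.png',cv2.resize(im[160:360,130:480],None,fx=2.28,fy=2.28,interpolation=cv2.INTER_CUBIC))
E
python3 m1.py
```

```text
tub rect c [566.   10.1] dims [88.  86.4] long-axis 47.2 circ [565.6  10.3] 45.0
tape rect c [ 609.1 -155.4] dims [97.9 63.5] long-axis 12.3 circ [ 612.5 -170.4] 49.2Traceback (most recent call last):
  File "m1.py", line 4, in <module>
    blob(red,(230,245,285,275),.018,'binding')
    ~~~~^^^^^^^^^^^^^^^^^^^^^^^^^^^^^^^^^^^^^^
  File "m.py", line 6, in blob
    c=max(cv2.findContours(m,cv2.RETR_EXTERNAL,cv2.CHAIN_APPROX_NONE)[0],key=cv2.contourArea).reshape(-1,2)
      ~~~^^^^^^^^^^^^^^^^^^^^^^^^^^^^^^^^^^^^^^^^^^^^^^^^^^^^^^^^^^^^^^^^^^^^^^^^^^^^^^^^^^^^
ValueError: max() iterable argument is empty
```

```bash
sed -i 's/^red=.*/red=((H<10)|(H>165))\&(S>90)/' m.py; sed -i 's/S>45),(260/S>28),(260/' m1.py
python3 - <<'E'
from m import *
for u in((258,259),(152,295),(291,195),(310,220),(385,229),(404,297)): print(u,hsv[u[1],u[0]])
E
python3 m1.py
```

```text
(258, 259) [  1  97 139]
(152, 295) [  1 110 139]
(291, 195) [ 20  52 152]
(310, 220) [ 25  42 168]
(385, 229) [90  6 85]
(404, 297) [120   8  66]
tub rect c [565.4  10.5] dims [87.9 87.1] long-axis 28.5 circ [566.3  10.1] 45.2
tape rect c [ 613.2 -171. ] dims [100.3  98. ] long-axis 0.9 circ [ 612.9 -171.3] 51.5
binding rect c [516.1 -98.3] dims [ 6.3 79.9] long-axis -75.6 circ [517.2 -98.1] 40.0
ridge rect c [436.2 108.8] dims [44.6  7.3] long-axis 52.4 circ [436.8 108.3] 22.3
cutter rect c [ 364.7 -321.6] dims [17.7 43.6] long-axis -11.6 circ [ 364.5 -322.5] 22.6
stapler rect c [ 371.7 -408.3] dims [0. 0.] long-axis 0.0 circ [ 371.7 -408.3] 0.0Traceback (most recent call last):
  File "m1.py", line 8, in <module>
    blob(V<60,(370,214,400,244),.086,'glue')
    ~~~~^^^^^^^^^^^^^^^^^^^^^^^^^^^^^^^^^^^^
  File "m.py", line 6, in blob
    c=max(cv2.findContours(m,cv2.RETR_EXTERNAL,cv2.CHAIN_APPROX_NONE)[0],key=cv2.contourArea).reshape(-1,2)
      ~~~^^^^^^^^^^^^^^^^^^^^^^^^^^^^^^^^^^^^^^^^^^^^^^^^^^^^^^^^^^^^^^^^^^^^^^^^^^^^^^^^^^^^
ValueError: max() iterable argument is empty
```

```bash
sed -i 's/V<60/V<115/; s/(H>12)&(H<35)&(S>90),(350/(H>10)\&(H<40)\&(S>55),(350/' m1.py
cat >> m1.py <<'E'
E
python3 m1.py
```

```text
tub rect c [565.4  10.5] dims [87.9 87.1] long-axis 28.5 circ [566.2  10.3] 45.1
tape rect c [ 613.2 -171. ] dims [100.3  98. ] long-axis 0.9 circ [ 612.7 -170.8] 51.4
binding rect c [515.9 -98.4] dims [ 6.1 79.9] long-axis -75.8 circ [517.2 -98.1] 40.0
ridge rect c [436.3 108.8] dims [44.6  7.2] long-axis 52.0 circ [436.8 108.3] 22.3
cutter rect c [ 411.3 -331.3] dims [ 20.1 142.6] long-axis -11.8 circ [ 411.1 -331.9] 71.6
stapler rect c [ 439.8 -402.6] dims [143.2  38.1] long-axis 10.5 circ [ 439.9 -405.7] 72.1
glue rect c [ 571.2 -360.1] dims [32.2 49.2] long-axis -44.2 circ [ 571.7 -359.6] 25.2
tub [548.8  23.7  51.7]
tape [ 588.8 -133.3   22.8]
pad [ 441.3 -115.5   10.6]
glue [ 579.6 -363.2   82.3]
ridge [436.  108.5  38. ]
timer [433.   89.3  25.9]
stap [ 433.4 -404.2   42.7]
table [ 433.6 -256.3    1.1]
```

View pics/top1.png

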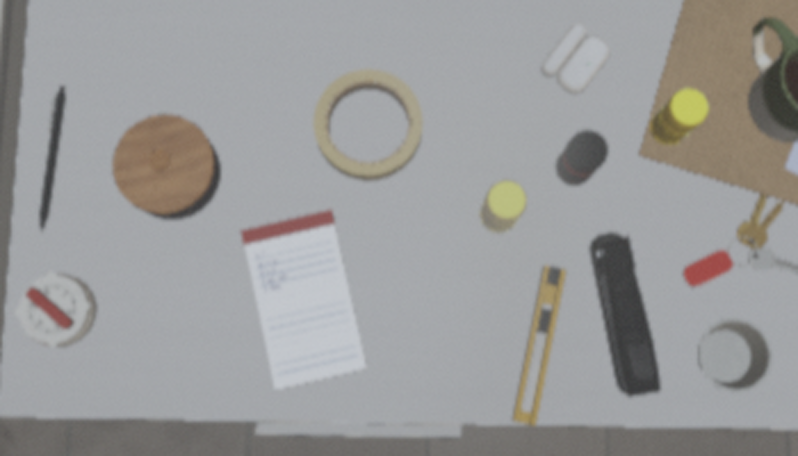

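The crop shows the glue stick's top at crop (586,151), the yellow lookalike at (506,200), and clear space around the stapler and cutter. The pad is at about (448.6,-116.5) mm with 14.4° yaw. I'll start with the stapler.

```bash
cat > go.py <<'E'
from h import *
import sys
def go(x,y,z,c=None):
    s=robot.state(); R=np.array(s['ee_rot']); p=np.array(s['ee_pos'])
    d=R.T@(np.array([x,y,z])/1000-p)/.025
    a=np.degrees(np.arctan2(R[1,1],R[0,1])); n=np.abs(d).max()
    print('t',round(s['t'],2),'pos',np.round(p*1000,1),'closing',round(a,2),'q',np.round(s['q'],0),'w',round(s['gripper_width']*1000,1))
    print('units',np.round(d,2),'rows>=',np.ceil(n))
    if c is not None: print('twist units',round(((a-c+180)%360-180)/10,2))
if __name__=='__main__': go(*map(float,sys.argv[1:]))
E
python3 go.py 441 -407 179 -79.5
python3 - <<'E'
from h import *
s=np.load('top0.npz'); print(ray(s,[(387,226.2)],.086)*1000, ray(s,[(130+506/2.28,160+200/2.28)],.086)*1000)
print(ray(s,[(382,186)],.02)*1000)
E
```

```text
t 0.3 pos [192.7 541.6 178.9] closing 70.42 q [63. 16. 86.  0. 78. -7.] w 93.9
units [-2.208e+01 -3.242e+01  1.000e-02] rows>= 33.0
twist units 14.99
[[ 576.3612174  -364.57325513   86.        ]] [[ 531.94927997 -294.82098364   86.        ]]
[[ 678.91296062 -365.99826147   20.        ]]
```

Call:
apply_moves(
  targets=[
    {"translation": [-0.65,-0.95,0],"twist": 0},
    {"translation": [-0.65,-0.95,0],"twist": 0},
    {"translation": [-0.65,-0.95,0],"twist": 0},
    {"translation": [-0.65,-0.95,0],"twist": 0},
    {"translation": [-0.65,-0.95,0],"twist": 0},
    {"translation": [-0.65,-0.95,0],"twist": 0},
    {"translation": [-0.65,-0.95,0],"twist": 0},
    {"translation": [-0.65,-0.95,0],"twist": 0},
    {"translation": [-0.65,-0.95,0],"twist": 0},
    {"translation": [-0.65,-0.95,0],"twist": 0},
    {"translation": [-0.65,-0.95,0],"twist": 0},
    {"translation": [-0.65,-0.95,0],"twist": 0},
  ],
)

```text
t: 1.8
ee_pos: [0.2811, 0.207, 0.1793]
ee_rot: [[-0.942, 0.335, 0.001], [0.335, 0.942, 0.0], [-0.0, 0.0, -1.0]]
wrist_force: [-0.3, 0.2, -0.1]
gripper_width: 0.0942
grasp_force: 0.0
```

Call:
apply_moves(
  targets=[
    {"translation": [-0.65,-0.95,0],"twist": 0},
    {"translation": [-0.65,-0.95,0],"twist": 0},
    {"translation": [-0.65,-0.95,0],"twist": 0},
    {"translation": [-0.65,-0.95,0],"twist": 0},
    {"translation": [-0.65,-0.95,0],"twist": 0},
    {"translation": [-0.65,-0.95,0],"twist": 0},
    {"translation": [-0.65,-0.95,0],"twist": 0},
    {"translation": [-0.65,-0.95,0],"twist": 0},
    {"translation": [-0.65,-0.95,0],"twist": 0},
    {"translation": [-0.65,-0.95,0],"twist": 0},
    {"translation": [-0.65,-0.95,0],"twist": 0},
    {"translation": [-0.65,-0.95,0],"twist": 0},
  ],
)

```text
t: 3.3
ee_pos: [0.3692, -0.1269, 0.1792]
ee_rot: [[-0.942, 0.335, 0.0], [0.335, 0.942, 0.0], [-0.0, 0.0, -1.0]]
wrist_force: [-0.5, 0.3, 0.3]
gripper_width: 0.0939
grasp_force: 0.0
```

Call:
apply_moves(
  targets=[
    {"translation": [-0.65,-0.95,0],"twist": 0},
    {"translation": [-0.65,-0.95,0],"twist": 0},
    {"translation": [-0.65,-0.95,0],"twist": 0},
    {"translation": [-0.65,-0.95,0],"twist": 0},
    {"translation": [-0.65,-0.95,0],"twist": 0},
    {"translation": [-0.65,-0.95,0],"twist": 0},
    {"translation": [-0.65,-0.95,0],"twist": 0},
    {"translation": [-0.65,-0.95,0],"twist": 0},
    {"translation": [0,0,0],"twist": 1},
    {"translation": [0,0,0],"twist": 1},
    {"translation": [0,0,0],"twist": 1},
    {"translation": [0,0,0],"twist": 1},
  ],
)

```text
t: 4.8
ee_pos: [0.4279, -0.3485, 0.179]
ee_rot: [[-0.501, 0.865, -0.0], [0.865, 0.501, 0.0], [0.0, 0.0, -1.0]]
wrist_force: [-0.7, -0.3, -1.1]
gripper_width: 0.0936
grasp_force: 0.0
```

Call:
apply_moves(
  targets=[
    {"translation": [0,0,0],"twist": 1},
    {"translation": [0,0,0],"twist": 1},
    {"translation": [0,0,0],"twist": 1},
    {"translation": [0,0,0],"twist": 1},
    {"translation": [0,0,0],"twist": 1},
    {"translation": [0,0,0],"twist": 1},
    {"translation": [0,0,0],"twist": 1},
    {"translation": [0,0,0],"twist": 1},
    {"translation": [0,0,0],"twist": 1},
    {"translation": [0,0,0],"twist": 1},
    {"translation": [0,0,0],"twist": 1},
    {"translation": [0,0,0],"twist": 0},
  ],
  claw=0.3,
  newtons=25,
)

```text
t: 6.3
ee_pos: [0.4279, -0.3485, 0.1791]
ee_rot: [[0.983, 0.183, -0.0], [0.183, -0.983, 0.0], [-0.0, -0.0, -1.0]]
wrist_force: [-0.0, -0.0, 0.1]
gripper_width: 0.0609
grasp_force: 0.0
```

```bash
python3 go.py 441 -407.5 13 -79.5; python3 - <<'E'
from h import *
s=snap('wrist'); cv2.imwrite('pics/w1.png',s['color'])
E
```

```text
t 6.3 pos [ 427.9 -348.5  179.1] closing -79.47 q [-46.  14.  89.   0.  77.  33.] w 60.9
units [0.08 2.42 6.64] rows>= 7.0
twist units 0.0
```

View pics/w1.png

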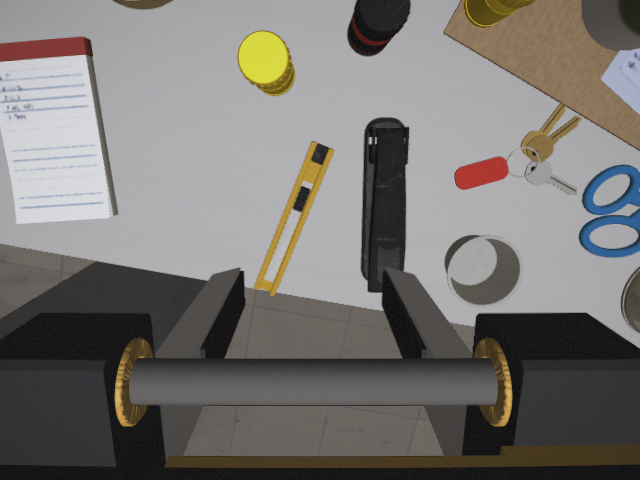

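The wrist view shows the stapler lying parallel to the tool's x, its arm running from about (390,128) to (389,290). The cutter runs from (323,145) to (266,290). I'll cast these to the table to refine the positions.

```bash
cat > mw.py <<'E'
from h import *
s=snap('wrist')
p=lambda u,z:np.round(ray(s,[u],z)[0,:2]*1000,1)
print('stap arm ends',p((390,127),.046),p((390,290),.046),'edges mid',p((374,210),.046),p((407,210),.046))
print('cutter',p((323,145),.012),p((265,291),.012)); print('glue',p((384,14),.086), 'keys tag',p((456,181),.005),'cup edge',p((446,262),.036))
E
python3 mw.py
```

```text
stap arm ends [ 507.6 -392.3] [ 378.  -422.3] edges mid [ 442.1 -394.2] [ 447.  -420.3]
cutter [ 483.8 -345.2] [ 343.9 -317.6]
glue [ 574.3 -366. ] keys tag [ 474.9 -467.3] cup edge [ 408.1 -466.1]
```

Call:
apply_moves(
  targets=[
    {"translation": [0.06,0.81,1],"twist": -0.1},
    {"translation": [0.05,0.81,1],"twist": 0},
    {"translation": [0.05,0.81,1],"twist": 0},
    {"translation": [0,0,1],"twist": 0},
    {"translation": [0,0,0.8],"twist": 0},
    {"translation": [0,0,0.7],"twist": 0},
    {"translation": [0,0,0.7],"twist": 0},
    {"translation": [0,0,0],"twist": 0},
  ],
)

```text
t: 7.4
ee_pos: [0.4427, -0.4064, 0.0228]
ee_rot: [[0.98, 0.199, -0.002], [0.199, -0.98, 0.003], [-0.002, -0.003, -1.0]]
wrist_force: [-0.4, -0.2, 0.6]
gripper_width: 0.0607
grasp_force: 0.0
```

Call:
apply_moves(
  targets=[
    {"translation": [0,0,0],"twist": 0},
    {"translation": [0,0,0],"twist": 0},
    {"translation": [0,0,0],"twist": 0},
    {"translation": [0,0,0],"twist": 0},
    {"translation": [0,0,0],"twist": 0},
    {"translation": [0,0,0],"twist": 0},
  ],
  claw=-1,
  newtons=25,
)

```text
t: 8.15
ee_pos: [0.4435, -0.4074, 0.0241]
ee_rot: [[0.98, 0.198, 0.0], [0.198, -0.98, 0.0], [0.0, -0.0, -1.0]]
wrist_force: [-0.4, -0.0, -0.0]
gripper_width: 0.0047
grasp_force: 0.0
```

Call:
apply_moves(
  targets=[
    {"translation": [0,0,-0.5],"twist": 0},
    {"translation": [0,0,-1],"twist": 0},
    {"translation": [0,0,-1],"twist": 0},
    {"translation": [0,0,-1],"twist": 0},
  ],
)

```text
t: 8.65
ee_pos: [0.4437, -0.4076, 0.1133]
ee_rot: [[0.98, 0.198, 0.001], [0.198, -0.98, -0.001], [0.001, 0.001, -1.0]]
wrist_force: [0.4, -0.2, 0.3]
gripper_width: 0.0004
grasp_force: 0.0
```

```bash
python3 go.py 472 -208.5 25 -75.6; python3 - <<'E'
from h import *
s=snap('wrist'); cv2.imwrite('pics/w2.png',s['color'])
E
```

```text
t 8.65 pos [ 443.7 -407.6  113.3] closing -78.58 q [-49.  21.  89.   0.  71.  29.] w 0.4
units [ 2.68 -7.58  3.53] rows>= 8.0
twist units -0.3
```

View pics/w2.png

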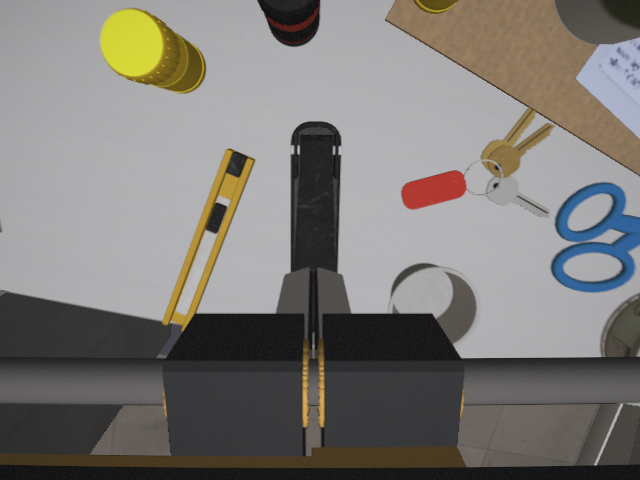

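The fingers shut on nothing. The stapler is still in place, centred under the fingers at (315,195) in the image. I'll check the tool's real position against the stapler.

```bash
python3 - <<'E'
from h import *
s=snap('wrist'); T=np.array(s['world_from_camera']);K=np.array([[s['fx'],0,s['cx']],[0,s['fy'],s['cy']],[0,0,1]])
print(np.round(T,3).tolist())
Ti=np.linalg.inv(T)
def pr(P): return cv2.projectPoints(np.array([P],float)/1000,cv2.Rodrigues(Ti[:3,:3])[0],Ti[:3,3],K,np.array(s['dist_coeffs'],float))[0].round(1).ravel()
print('tcp',pr((443.7,-407.6,113.3)),'under z46',pr((443.7,-407.6,46)))
for u in((317,130),(315,180),(315,230),(315,255)):
    z=s['z_map'][u[1],u[0]]; r=ray(s,[u],0)[0]; o=T[:3,3]; k=z/((r-o)@T[:3,2]); print(u,np.round((o+k*(r-o))*1000,1))
t=snap('top'); T=np.array(t['world_from_camera'])
for u in((397,268),(400,280),(404,297),(407,310),(411,325)):
    z=t['z_map'][u[1],u[0]]; r=ray(t,[u],0)[0]; o=T[:3,3]; k=z/((r-o)@T[:3,2]); print('top',u,np.round((o+k*(r-o))*1000,1))
E
```

```text
[[0.199, -0.954, -0.226, 0.51], [-0.98, -0.192, -0.051, -0.394], [0.005, 0.232, -0.973, 0.323], [0.0, 0.0, 0.0, 1.0]]
tcp [311.2 268.8] under z46 [311.1 237.4]
(317, 130) [ 512.8 -398.    10.3]
(315, 180) [ 481.3 -402.6   43.2]
(315, 230) [ 449.1 -409.2   45.7]
(315, 255) [ 432.3 -412.6   46. ]
top (397, 268) [ 499.1 -392.    37.6]
top (400, 280) [ 421.1 -295.7  569.2]
top (404, 297) [ 404.5 -297.8  576.3]
top (407, 310) [ 413.4 -409.8   42.9]
top (411, 325) [ 383.7 -417.5   41.5]
```

Call:
apply_moves(
  targets=[
    {"translation": [0,0,0],"twist": 0},
    {"translation": [0,0,0],"twist": 0},
    {"translation": [0,0,0],"twist": 0},
    {"translation": [0,0,0],"twist": 0},
    {"translation": [0.03,0,1],"twist": 0},
    {"translation": [0,0.06,1],"twist": 0},
    {"translation": [0,0,1],"twist": 0},
    {"translation": [0,0,0.6],"twist": 0},
    {"translation": [0,0,0.5],"twist": 0},
    {"translation": [0,0,0],"twist": 0},
  ],
  claw=0.3,
  newtons=30,
)

```text
t: 10.05
ee_pos: [0.4443, -0.4084, 0.0084]
ee_rot: [[0.98, 0.198, -0.001], [0.198, -0.98, 0.001], [-0.001, -0.001, -1.0]]
wrist_force: [1.1, 0.1, 0.3]
gripper_width: 0.0611
grasp_force: 0.0
```

Call:
apply_moves(
  targets=[
    {"translation": [0,0,0],"twist": 0},
    {"translation": [0,0,0],"twist": 0},
    {"translation": [0,0,0],"twist": 0},
  ],
  claw=-1,
)

```text
t: 10.42
ee_pos: [0.4448, -0.409, 0.0097]
ee_rot: [[0.98, 0.198, 0.001], [0.198, -0.98, -0.001], [0.001, 0.001, -1.0]]
wrist_force: [0.1, 0.3, -0.0]
gripper_width: 0.0346
grasp_force: 0.0
```

Call:
apply_moves(
  targets=[
    {"translation": [0,0,0],"twist": 0},
    {"translation": [0,0,0],"twist": 0},
  ],
)

```text
t: 10.68
ee_pos: [0.4447, -0.4088, 0.0095]
ee_rot: [[0.98, 0.198, 0.0], [0.198, -0.98, -0.0], [0.0, 0.0, -1.0]]
wrist_force: [0.2, 0.4, 1.9]
gripper_width: 0.0254
grasp_force: 30.0
```

Call:
apply_moves(
  targets=[
    {"translation": [0,0,0],"twist": 0},
    {"translation": [0,0,-0.4],"twist": 0},
    {"translation": [0,0,-0.8],"twist": 0},
    {"translation": [0,0,-1],"twist": 0},
    {"translation": [0,0,-1],"twist": 0},
    {"translation": [0,0,0],"twist": 0},
  ],
)

```text
t: 11.42
ee_pos: [0.4457, -0.4099, 0.0911]
ee_rot: [[0.98, 0.198, 0.003], [0.198, -0.98, -0.003], [0.002, 0.004, -1.0]]
wrist_force: [-0.7, -0.6, -3.0]
gripper_width: 0.0257
grasp_force: 30.0
```

```bash
python3 go.py 472 -208.5 89 -75.6; python3 - <<'E'
from h import *
s=snap('wrist'); cv2.imwrite('pics/w3.png',s['color'])
E
```

```text
t 11.43 pos [ 445.7 -409.9   91.1] closing -78.58 q [-49.  22.  90.   0.  68.  29.] w 25.7
units [ 2.63 -7.69  0.06] rows>= 8.0
twist units -0.3
```

View pics/w3.png

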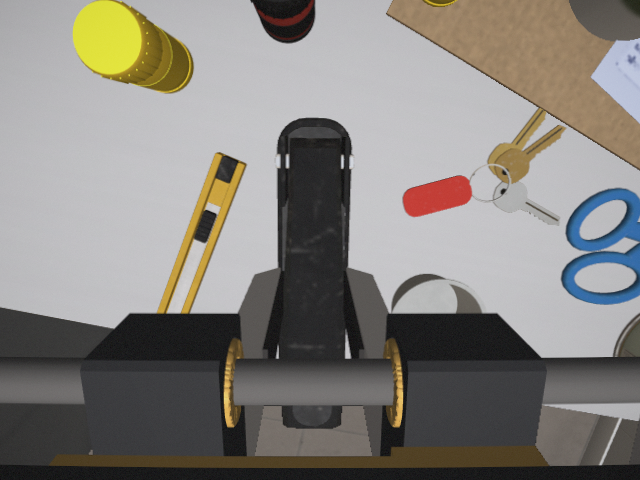

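Call:
apply_moves(
  targets=[
    {"translation": [0,0,-1],"twist": 0},
    {"translation": [0,0,-1],"twist": 0},
    {"translation": [0.33,-0.96,0],"twist": 0},
    {"translation": [0.33,-0.96,0],"twist": 0},
    {"translation": [0.33,-0.96,0],"twist": 0},
    {"translation": [0.33,-0.96,0],"twist": 0},
    {"translation": [0.33,-0.96,0],"twist": 0},
    {"translation": [0.33,-0.96,0],"twist": 0},
    {"translation": [0.33,-0.96,0],"twist": 0},
    {"translation": [0.33,-0.96,0],"twist": -0.3},
    {"translation": [0,0,0],"twist": 0},
    {"translation": [0,0,0],"twist": 0},
  ],
)

```text
t: 12.98
ee_pos: [0.471, -0.2071, 0.1388]
ee_rot: [[0.968, 0.25, -0.0], [0.25, -0.968, -0.0], [-0.001, 0.0, -1.0]]
wrist_force: [0.3, 0.0, -2.3]
gripper_width: 0.0257
grasp_force: 30.0
```

```bash
python3 go.py 472 -208.5 11 -75.6
```

```text
t 12.97 pos [ 471.  -207.1  138.8] closing -75.55 q [-31.  12.  97.  -0.  71.  44.] w 25.7
units [0.03 0.06 5.11] rows>= 6.0
twist units 0.01
```

Call:
apply_moves(
  targets=[
    {"translation": [0.03,0.06,1],"twist": 0},
    {"translation": [0,0,1],"twist": 0},
    {"translation": [0,0,1],"twist": 0},
    {"translation": [0,0,0.9],"twist": 0},
    {"translation": [0,0,0.6],"twist": 0},
    {"translation": [0,0,0.4],"twist": 0},
    {"translation": [0,0,0.25],"twist": 0},
    {"translation": [0,0,0],"twist": 0},
  ],
)

```text
t: 13.98
ee_pos: [0.4724, -0.2088, 0.0103]
ee_rot: [[0.969, 0.249, -0.0], [0.249, -0.969, 0.0], [0.0, -0.0, -1.0]]
wrist_force: [0.2, 0.8, -2.5]
gripper_width: 0.0258
grasp_force: 30.0
```

Call:
apply_moves(
  targets=[
    {"translation": [0,0,0],"twist": 0},
    {"translation": [0,0,0],"twist": 0},
    {"translation": [0,0,0],"twist": 0},
    {"translation": [0,0,-0.5],"twist": 0},
    {"translation": [0,0,-1],"twist": 0},
    {"translation": [0,0,-1],"twist": 0},
    {"translation": [0,0,-1],"twist": 0},
    {"translation": [0,0,-1],"twist": 0},
  ],
  claw=0.1,
)

```text
t: 14.98
ee_pos: [0.4725, -0.2088, 0.1248]
ee_rot: [[0.969, 0.249, 0.001], [0.249, -0.969, -0.001], [0.001, 0.001, -1.0]]
wrist_force: [-0.6, -0.4, -0.6]
gripper_width: 0.0516
grasp_force: 0.0
```

```bash
python3 go.py 413.5 -331.5 60 -101.6; python3 - <<'E'
from h import *
s=snap('wrist'); cv2.imwrite('pics/w4.png',s['color'])
E
```

```text
t 14.97 pos [ 472.5 -208.8  124.8] closing -75.58 q [-32.  13.  98.   0.  69.  44.] w 51.6
units [-3.51  4.16  2.59] rows>= 5.0
twist units 2.6
```

View pics/w4.png

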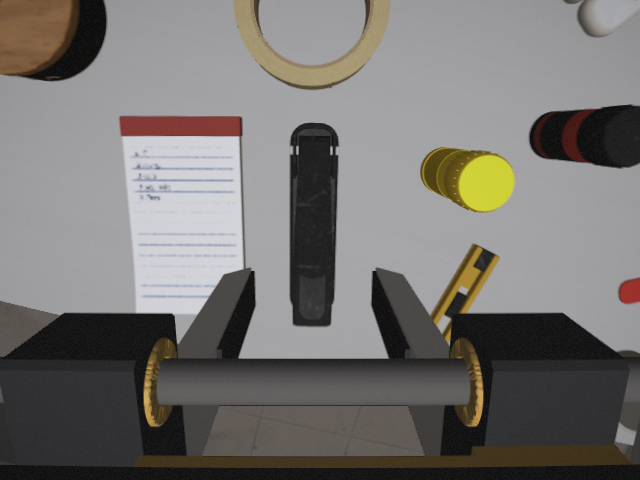

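The stapler stands upright and parallel to the pad, in front of the tape roll: stapler (314,225), pad (120–242,117 downward), tape (312,15). Next is the box cutter.

```bash
python3 - <<'E'
from h import *
s=snap('wrist')
p=lambda u,z:np.round(ray(s,[u],z)[0,:2]*1000,1)
a,b=p((120,117),.018),p((242,117),.018); print('pad far corners',a,b)
d=(a-b)/np.linalg.norm(a-b); print('yaw',np.degrees(np.arctan2(-d[0],d[1])),'C',(a+b)/2-75*np.array([d[1],-d[0]]), np.linalg.norm(a-b))
print('stap front base',p((314,123),.012),'arm back',p((312,325),.03))
print('tape L/R',p((235,15),.025),p((390,15),.025),'tape near edge inner',p((312,65),.025),p((312,88),.025))
E
```

```text
pad far corners [515.6 -56.2] [ 537.1 -140.9]
yaw 14.242971722564405 C [ 453.65541771 -117.00257992] 87.38615450973913
stap front base [ 546.  -191.6] arm back [ 399.8 -227.8]
tape L/R [ 600.3 -123.3] [ 626.2 -223.1] tape near edge inner [ 582.5 -180.7] [ 568.  -184.4]
```

Call:
apply_moves(
  targets=[
    {"translation": [-0.7,0.83,0],"twist": 0},
    {"translation": [-0.7,0.83,0],"twist": 0},
    {"translation": [-0.7,0.83,0],"twist": 0},
    {"translation": [-0.7,0.83,0],"twist": 0},
    {"translation": [-0.7,0.83,0],"twist": 0},
    {"translation": [0,0,1],"twist": 1},
    {"translation": [0,0,1],"twist": 1},
    {"translation": [0,0,0],"twist": 0.6},
    {"translation": [0,0,0],"twist": 0},
    {"translation": [0,0,0],"twist": 0},
  ],
  claw=0,
)

```text
t: 16.32
ee_pos: [0.4135, -0.331, 0.0729]
ee_rot: [[0.98, -0.199, 0.0], [-0.199, -0.98, -0.0], [0.0, 0.0, -1.0]]
wrist_force: [-0.0, 0.2, -0.2]
gripper_width: 0.0469
grasp_force: 0.0
```

```bash
python3 go.py 412 -331.5 5 -101.6; python3 - <<'E'
from h import *
s=snap('wrist'); im=s['color']; h=cv2.cvtColor(im,cv2.COLOR_BGR2HSV)
m=cv2.inRange(h,(12,120,80),(32,255,255)); m[:, :200]=0; m[:,440:]=0
n,l,st,c=cv2.connectedComponentsWithStats(m); 
for i in range(1,n):
    if st[i,4]>300: 
        pts=ray(s,np.argwhere(l==i)[:,::-1],.012)[:,:2]*1000
        r=cv2.minAreaRect(pts.astype(np.float32)); print(st[i],np.round(r[0],1),np.round(r[1],1),r[2])
E
```

```text
t 16.32 pos [ 413.5 -331.    72.9] closing -101.5 q [-46.  17. 101.   0.  62.  55.] w 46.9
units [-0.05  0.03  2.71] rows>= 3.0
twist units 0.01
[ 200    0   44   87 2729] [ 537.9 -301. ] [25.2 46.8] 75.35863494873047
[ 299  123   33  219 4216] [ 413.  -331.1] [ 20.4 144.1] 78.11539459228516
```

Call:
apply_moves(
  targets=[
    {"translation": [0,0,1],"twist": 0},
    {"translation": [0,0,1],"twist": 0},
    {"translation": [0,0,0.5],"twist": 0},
    {"translation": [0,0,0.2],"twist": 0},
    {"translation": [0,0,0.12],"twist": 0},
    {"translation": [0,0,0],"twist": 0},
  ],
)

```text
t: 17.12
ee_pos: [0.4138, -0.3313, 0.0028]
ee_rot: [[0.98, -0.201, 0.001], [-0.201, -0.98, -0.001], [0.001, 0.0, -1.0]]
wrist_force: [0.4, 0.1, -0.2]
gripper_width: 0.0472
grasp_force: 0.0
```

Call:
apply_moves(
  targets=[
    {"translation": [0,0,0],"twist": 0},
    {"translation": [0,0,0],"twist": 0},
    {"translation": [0,0,0],"twist": 0},
    {"translation": [0,0,0],"twist": 0},
    {"translation": [0,0,0],"twist": 0},
  ],
  claw=-1,
  newtons=25,
)

```text
t: 17.75
ee_pos: [0.4135, -0.331, 0.0024]
ee_rot: [[0.98, -0.201, 0.0], [-0.201, -0.98, 0.0], [0.0, -0.0, -1.0]]
wrist_force: [0.0, -0.8, 0.1]
gripper_width: 0.0014
grasp_force: 0.0
```

```bash
python3 - <<'E'
from h import *
s=snap('side'); cv2.imwrite('pics/s1.png',cv2.resize(s['color'][130:330,280:540],None,fx=3,fy=3))
w=snap('wrist'); cv2.imwrite('pics/w5.png',w['color'])
st=robot.state(); print(st['gripper_width'],st['grasp_force'])
E
```

```text
0.0003569015281650061 0.0
```

View pics/s1.png

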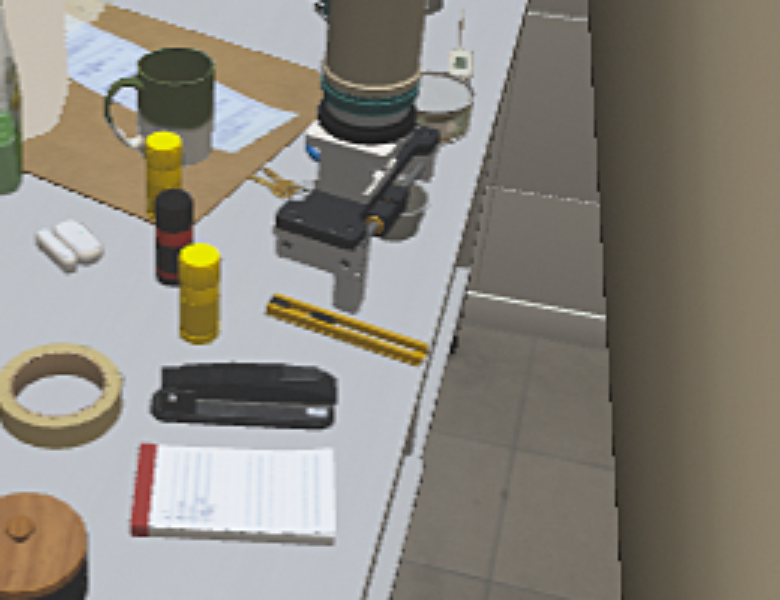

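View pics/w5.png

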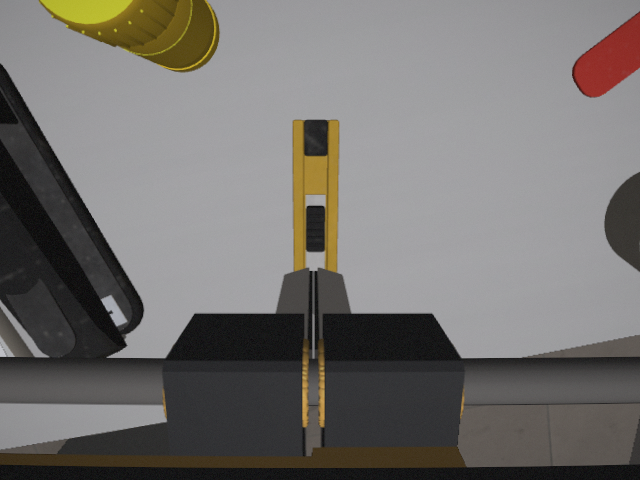

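The side view shows the shut fingertips at crop (347,308) just above the cutter rather than around it, and the wrist view agrees. I'll measure the true tip height.

```bash
python3 - <<'E'
from h import *
w=snap('wrist')
def P(s,u):
    T=np.array(s['world_from_camera']); z=s['z_map'][u[1],u[0]]; r=ray(s,[u],-1)[0]; o=T[:3,3]; k=z/((r-o)@T[:3,2]); return np.round((o+k*(r-o))*1000,1)
for u in((300,272),(300,276),(305,280),(325,274),(330,280),(316,180),(316,140),(450,100),(200,200)): print(u,P(w,u))
s=snap('side')
o=np.array(s['world_from_camera'])[:3,3]*1000
for u in((395.7,232.5),):
    r=ray(s,[u],0)[0]*1000; d=r-o
    k=np.linalg.lstsq(d[:2,None],np.array([413.5,-331])-o[:2],rcond=None)[0]; print(o+k*d)
for u in((396,228),(397,225),(393,230),(396,220)): print('side',u,P(s,u))
E
```

```text
(300, 272) [ 423.4 -326.4   35.1]
(300, 276) [ 423.2 -326.5   40. ]
(305, 280) [ 423.  -328.7   45.4]
(325, 274) [ 421.5 -336.7   38.3]
(330, 280) [ 421.  -338.5   45.4]
(316, 180) [ 456.6 -340.2    2.8]
(316, 140) [ 475.1 -343.9   10.3]
(450, 100) [ 480.4 -408.5    1.1]
(200, 200) [ 458.1 -282.6    0.6]
[ 413.38146066 -331.01839724   27.98718853]
side (396, 228) [ 411.2 -314.4   55.8]
side (397, 225) [ 410.1 -318.9   62.2]
side (393, 230) [ 419.  -319.5   43.6]
side (396, 220) [ 402.5 -247.1  132. ]
```

Cast against the known x,y, the fingertips are about 28 mm higher than the reported TCP. That explains both misses. I'll open and go lower by that much, carefully.

Call:
apply_moves(
  targets=[
    {"translation": [0,0,0],"twist": 0},
    {"translation": [0,0,0],"twist": 0},
    {"translation": [0,0,0],"twist": 0},
    {"translation": [0,0,0],"twist": 0},
    {"translation": [0,0,0.4],"twist": 0},
    {"translation": [0,0,0.3],"twist": 0},
    {"translation": [0,0,0.1],"twist": 0},
    {"translation": [0,0,0],"twist": 0},
  ],
  claw=0,
)

```text
t: 18.95
ee_pos: [0.4133, -0.3308, -0.018]
ee_rot: [[0.98, -0.201, -0.001], [-0.201, -0.98, 0.001], [-0.001, -0.001, -1.0]]
wrist_force: [0.0, -0.3, -0.6]
gripper_width: 0.0467
grasp_force: 0.0
```

Call:
apply_moves(
  targets=[
    {"translation": [0,0,0.1],"twist": 0},
    {"translation": [0,0,0],"twist": 0},
  ],
)

```text
t: 19.2
ee_pos: [0.4134, -0.331, -0.0202]
ee_rot: [[0.98, -0.201, 0.0], [-0.201, -0.98, 0.0], [-0.0, -0.0, -1.0]]
wrist_force: [-0.7, -0.6, 0.2]
gripper_width: 0.0468
grasp_force: 0.0
```

Call:
apply_moves(
  targets=[
    {"translation": [0,0,0.1],"twist": 0},
    {"translation": [0,0,0],"twist": 0},
  ],
)

```text
t: 19.45
ee_pos: [0.4133, -0.3308, -0.0228]
ee_rot: [[0.98, -0.201, -0.0], [-0.201, -0.98, 0.0], [-0.0, -0.0, -1.0]]
wrist_force: [-0.0, -0.2, 0.0]
gripper_width: 0.0473
grasp_force: 0.0
```

Call:
apply_moves(
  targets=[
    {"translation": [0,0,0],"twist": 0},
    {"translation": [0,0,0],"twist": 0},
    {"translation": [0,0,0],"twist": 0},
    {"translation": [0,0,0],"twist": 0},
    {"translation": [0,0,0],"twist": 0},
  ],
  claw=-1,
  newtons=25,
)

```text
t: 20.08
ee_pos: [0.4135, -0.3311, -0.0226]
ee_rot: [[0.98, -0.201, 0.0], [-0.201, -0.98, -0.0], [0.0, 0.0, -1.0]]
wrist_force: [-0.1, 0.3, -0.1]
gripper_width: 0.0207
grasp_force: 25.0
```

Call:
apply_moves(
  targets=[
    {"translation": [0,0,-0.5],"twist": 0},
    {"translation": [0,0,-1],"twist": 0},
    {"translation": [0,0,-1],"twist": 0},
    {"translation": [0,0,-1],"twist": 0},
    {"translation": [0,0,-0.5],"twist": 0},
    {"translation": [-0.2,-0.93,0],"twist": 0},
    {"translation": [-0.2,-0.93,0],"twist": 0},
    {"translation": [-0.2,-0.93,0],"twist": 0},
    {"translation": [-0.2,-0.93,0],"twist": 0},
    {"translation": [-0.2,-0.93,0],"twist": 0},
    {"translation": [-0.2,-0.93,0],"twist": 0},
    {"translation": [-0.2,-0.93,0],"twist": 0},
  ],
)

```text
t: 21.58
ee_pos: [0.4109, -0.162, 0.0768]
ee_rot: [[0.98, -0.2, -0.001], [-0.2, -0.98, 0.001], [-0.001, -0.001, -1.0]]
wrist_force: [-0.4, 0.1, -0.7]
gripper_width: 0.0206
grasp_force: 25.0
```

Call:
apply_moves(
  targets=[
    {"translation": [-0.1,-0.93,0],"twist": 0},
    {"translation": [-0.1,-0.93,0],"twist": 0},
    {"translation": [-0.1,-0.93,0],"twist": 0},
    {"translation": [-0.1,-0.93,0],"twist": 0},
    {"translation": [-0.1,-0.93,0],"twist": 0},
    {"translation": [-0.02,-0.93,0],"twist": 0},
    {"translation": [0,0,0],"twist": -1},
    {"translation": [0,0,0],"twist": -1},
    {"translation": [0,0,0],"twist": -0.58},
    {"translation": [0,0,0],"twist": 0},
    {"translation": [0,0,0],"twist": 0},
  ],
)

```text
t: 22.95
ee_pos: [0.4265, -0.0246, 0.0772]
ee_rot: [[0.97, 0.245, -0.001], [0.245, -0.97, 0.0], [-0.001, -0.0, -1.0]]
wrist_force: [0.1, -0.3, -1.2]
gripper_width: 0.0206
grasp_force: 25.0
```

```bash
python3 go.py 427.4 -24.7 -22 -75.7;  python3 - <<'E'
from h import *
s=snap('wrist'); cv2.imwrite('pics/w6.png',s['color'])
E
```

```text
t 22.95 pos [426.5 -24.6  77.2] closing -75.83 q [-13.   8. 112.   0.  59.  63.] w 20.6
units [0.04 0.02 3.97] rows>= 4.0
twist units -0.01
```

View pics/w6.png

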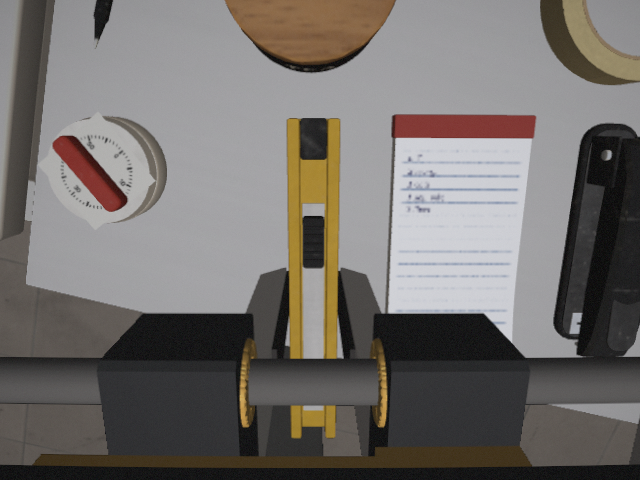

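The cutter is held parallel to the pad and in line with the tub. The timer's ridge is in view at (90,172). I'll lower and release.

Call:
apply_moves(
  targets=[
    {"translation": [0.04,0.02,1],"twist": 0},
    {"translation": [0,0,1],"twist": 0},
    {"translation": [0,0,1],"twist": 0},
    {"translation": [0,0,0.5],"twist": 0},
    {"translation": [0,0,0.3],"twist": 0},
    {"translation": [0,0,0.15],"twist": 0},
    {"translation": [0,0,0],"twist": 0},
  ],
)

```text
t: 23.88
ee_pos: [0.4285, -0.0256, -0.0211]
ee_rot: [[0.969, 0.245, 0.001], [0.245, -0.969, -0.0], [0.001, 0.0, -1.0]]
wrist_force: [-0.1, -0.3, -0.4]
gripper_width: 0.0207
grasp_force: 25.0
```

Call:
apply_moves(
  targets=[
    {"translation": [0,0,0],"twist": 0},
    {"translation": [0,0,0],"twist": 0},
    {"translation": [0,0,0],"twist": 0},
    {"translation": [0,0,-0.5],"twist": 0},
    {"translation": [0,0,-1],"twist": 0},
    {"translation": [0,0,-1],"twist": 0},
    {"translation": [0,0,-1],"twist": 0},
    {"translation": [0,0,-1],"twist": 0},
    {"translation": [0,0,-1],"twist": 0},
  ],
  claw=-0.2,
)

```text
t: 25.0
ee_pos: [0.4282, -0.0255, 0.1179]
ee_rot: [[0.969, 0.246, 0.001], [0.246, -0.969, -0.0], [0.001, 0.0, -1.0]]
wrist_force: [-0.5, 0.2, 0.6]
gripper_width: 0.0378
grasp_force: 0.0
```

```bash
python3 - <<'E'
from h import *
s=snap('wrist'); h=cv2.cvtColor(s['color'],cv2.COLOR_BGR2HSV)
m=cv2.inRange(h,(12,120,80),(32,255,255)); m[:,:240]=0; m[:,400:]=0; m[:80]=0; m[330:]=0
p=ray(s,np.argwhere(m>0)[:,::-1],.012)[:,:2]*1000; r=cv2.minAreaRect(p.astype(np.float32)); print('cutter',np.round(r[0],1),np.round(r[1],1),r[2])
m=((h[...,0]<8)|(h[...,0]>170))&(h[...,1]>120); m[:,220:]=0
p=np.argwhere(m)[:,::-1]; p=ray(s,p,.042)[:,:2]*1000; r=cv2.minAreaRect(p.astype(np.float32)); print('ridge',np.round(r[0],1),np.round(r[1],1),r[2])
t=snap('top'); print(ray(t,[(387,226.2)],.086)*1000)
E
python3 go.py 575.5 -365 130 30
```

```text
cutter [428.5 -24.3] [143.5  20.3] 14.228891372680664
ridge [438.1 110.4] [49.7 13.1] 51.24187469482422
[[ 576.3612174  -364.57325513   86.        ]]
t 25.1 pos [430.5 -26.  119.2] closing -75.78 q [-13.   6. 108.   0.  65.  63.] w 37.6
units [ 2.29 14.57 -0.37] rows>= 15.0
twist units -10.58
```

Call:
apply_moves(
  targets=[
    {"translation": [0.27,-0.87,0],"twist": 0},
    {"translation": [0.27,-0.87,0],"twist": 0},
    {"translation": [0.27,-0.87,0],"twist": 0},
    {"translation": [0.27,-0.87,0],"twist": 0},
    {"translation": [0.27,-0.87,0],"twist": 0},
    {"translation": [0.27,-0.87,0.4],"twist": 0},
    {"translation": [0,0,1],"twist": -1},
    {"translation": [0,0,1],"twist": -1},
    {"translation": [0,0,0],"twist": -1},
    {"translation": [0,0,0],"twist": -0.7},
    {"translation": [0,0,0],"twist": 0},
    {"translation": [0,0,0],"twist": 0},
  ],
)

```text
t: 26.6
ee_pos: [0.4351, 0.1109, 0.0559]
ee_rot: [[0.628, 0.778, -0.0], [0.778, -0.628, 0.0], [-0.0, -0.0, -1.0]]
wrist_force: [0.3, 0.3, 0.4]
gripper_width: 0.0375
grasp_force: 0.0
```

```bash
python3 go.py 438.1 110.4 5 -38.8
python3 - <<'E'
from h import *
s=snap('wrist'); cv2.imwrite('pics/w7.png',s['color']); h=cv2.cvtColor(s['color'],cv2.COLOR_BGR2HSV)
m=(((h[...,0]<8)|(h[...,0]>170))&(h[...,1]>120)).astype(np.uint8)
n,l,st,c=cv2.connectedComponentsWithStats(m)
for i in range(1,n):
    if st[i,4]>400:
        p=ray(s,np.argwhere(l==i)[:,::-1],.042)[:,:2]*1000; r=cv2.minAreaRect(p.astype(np.float32)); print(st[i],np.round(r[0],1),np.round(r[1],1),r[2])
E
```

```text
t 26.6 pos [435.1 110.9  55.9] closing -38.88 q [  5.  11. 112.   0.  57.  44.] w 37.5
units [0.06 0.11 2.04] rows>= 3.0
twist units -0.01
[ 308  209   20   91 1681] [438.5 113.2] [49.9  9.9] 51.01015090942383
[587 404  52  35 832] [516. -77.] [11.8 41.2] 14.436467170715332
```

Call:
apply_moves(
  targets=[
    {"translation": [0.11,0.07,0],"twist": 0},
    {"translation": [0,0,1],"twist": 0},
    {"translation": [0,0,0.6],"twist": 0},
    {"translation": [0,0,0.3],"twist": 0},
    {"translation": [0,0,0.1],"twist": 0},
    {"translation": [0,0,0],"twist": 0},
  ],
)

```text
t: 27.4
ee_pos: [0.4389, 0.1121, 0.0064]
ee_rot: [[0.626, 0.779, 0.001], [0.779, -0.626, 0.0], [0.001, 0.0, -1.0]]
wrist_force: [0.5, 0.2, -0.4]
gripper_width: 0.0376
grasp_force: 0.0
```

Call:
apply_moves(
  targets=[
    {"translation": [0,0,0],"twist": 0},
    {"translation": [0,0,0],"twist": 0},
    {"translation": [0,0,0],"twist": 0},
    {"translation": [0,0,0],"twist": 0},
    {"translation": [0,0,0],"twist": 0},
  ],
  claw=-1,
  newtons=20,
)

```text
t: 28.02
ee_pos: [0.4387, 0.112, 0.0064]
ee_rot: [[0.626, 0.78, 0.001], [0.78, -0.626, 0.0], [0.0, 0.0, -1.0]]
wrist_force: [-1.2, -0.4, 2.3]
gripper_width: 0.0104
grasp_force: 20.0
```

```bash
python3 go.py 451 -116.7 100
```

```text
t 28.02 pos [438.7 112.    6.4] closing -38.78 q [  6.  15. 115.   0.  49.  44.] w 10.4
units [-6.82  6.11 -3.75] rows>= 7.0
```

Call:
apply_moves(
  targets=[
    {"translation": [0,0,-0.4],"twist": 0},
    {"translation": [0,0,-0.8],"twist": 0},
    {"translation": [0,0,-0.9],"twist": 0},
    {"translation": [0,0,-0.9],"twist": 0},
    {"translation": [-0.85,0.76,0],"twist": 0},
    {"translation": [-0.85,0.76,0],"twist": 0},
    {"translation": [-0.85,0.76,0],"twist": 0},
    {"translation": [-0.85,0.76,0],"twist": 0},
    {"translation": [-0.85,0.76,0],"twist": 0},
    {"translation": [-0.85,0.76,0],"twist": 0},
    {"translation": [-0.85,0.76,0],"twist": 0},
    {"translation": [-0.85,0.76,0],"twist": 0},
  ],
)

```text
t: 29.52
ee_pos: [0.4503, -0.1165, 0.0815]
ee_rot: [[0.626, 0.779, 0.0], [0.779, -0.626, 0.0], [0.0, -0.0, -1.0]]
wrist_force: [-0.4, -0.2, -2.1]
gripper_width: 0.0108
grasp_force: 20.0
```

Call:
apply_moves(
  targets=[
    {"translation": [0,0,0],"twist": 0},
    {"translation": [0,0,0],"twist": 0},
  ],
)

```text
t: 29.78
ee_pos: [0.45, -0.1149, 0.0812]
ee_rot: [[0.627, 0.779, -0.001], [0.779, -0.627, 0.001], [0.0, -0.001, -1.0]]
wrist_force: [-0.2, 0.0, -0.5]
gripper_width: 0.0109
grasp_force: 20.0
```

```bash
python3 go.py 451 -116.7 18;  python3 - <<'E'
from h import *
s=snap('side'); cv2.imwrite('pics/s2.png',cv2.resize(s['color'][180:400,240:500],None,fx=3,fy=2.7))
E
```

```text
t 29.77 pos [ 450.  -114.9   81.2] closing -38.81 q [-23.  11. 108.   0.  61.  16.] w 10.9
units [-0.03  0.08  2.53] rows>= 3.0
```

View pics/s2.png

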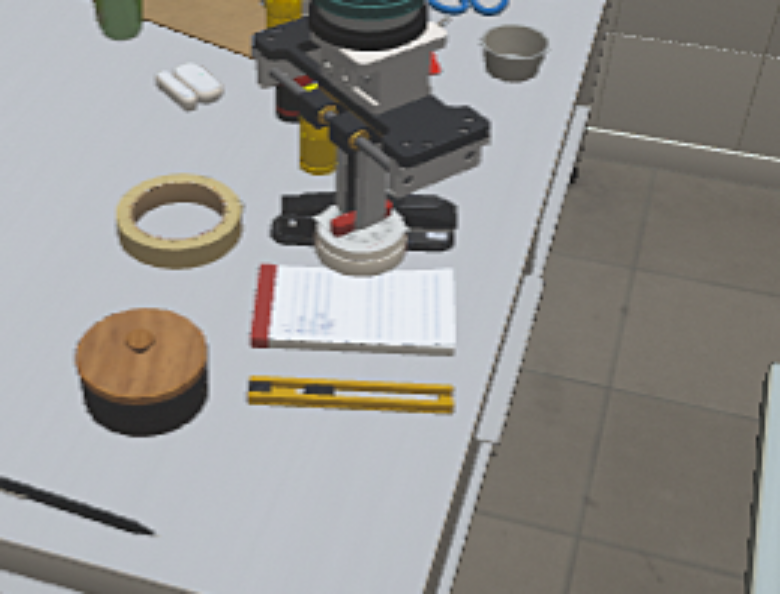

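The timer is held level above the pad. I'll lower it to about 18 mm reported and release.

Call:
apply_moves(
  targets=[
    {"translation": [-0.02,0.08,0.8],"twist": 0},
    {"translation": [0,0,0.8],"twist": 0},
    {"translation": [0,0,0.5],"twist": 0},
    {"translation": [0,0,0.25],"twist": 0},
    {"translation": [0,0,0.15],"twist": 0},
    {"translation": [0,0,0],"twist": 0},
    {"translation": [0,0,0],"twist": 0},
  ],
)

```text
t: 30.7
ee_pos: [0.4522, -0.1175, 0.0191]
ee_rot: [[0.626, 0.779, 0.001], [0.779, -0.626, -0.0], [0.0, 0.001, -1.0]]
wrist_force: [0.3, -0.1, -1.5]
gripper_width: 0.0109
grasp_force: 20.0
```

Call:
apply_moves(
  targets=[
    {"translation": [0,0,0],"twist": 0},
    {"translation": [0,0,0],"twist": 0},
    {"translation": [0,0,0],"twist": 0},
    {"translation": [0,0,-0.4],"twist": 0},
    {"translation": [0,0,-1],"twist": 0},
    {"translation": [0,0,-1],"twist": 0},
    {"translation": [0,0,-1],"twist": 0},
    {"translation": [0,0,-1],"twist": 0},
  ],
  claw=-0.4,
)

```text
t: 31.7
ee_pos: [0.4518, -0.1174, 0.1302]
ee_rot: [[0.626, 0.78, 0.001], [0.78, -0.626, -0.0], [0.0, 0.001, -1.0]]
wrist_force: [0.6, -0.4, 0.4]
gripper_width: 0.0281
grasp_force: 0.0
```

```bash
python3 go.py 575.5 -365 130 -32.5
```

```text
t 31.7 pos [ 451.8 -117.4  130.2] closing -38.78 q [-23.   8. 103.   0.  68.  16.] w 28.1
units [-4.62 10.06  0.02] rows>= 11.0
twist units -0.63
```

Call:
apply_moves(
  targets=[
    {"translation": [-0.42,0.91,0],"twist": 0},
    {"translation": [-0.42,0.91,0],"twist": 0},
    {"translation": [-0.42,0.91,0],"twist": 0},
    {"translation": [-0.42,0.91,0],"twist": 0},
    {"translation": [-0.42,0.91,0],"twist": 0},
    {"translation": [-0.42,0.91,0],"twist": 0},
    {"translation": [-0.42,0.91,0],"twist": 0},
    {"translation": [-0.42,0.91,0],"twist": 0},
    {"translation": [-0.42,0.91,0],"twist": 0},
    {"translation": [-0.42,0.91,0],"twist": 0},
    {"translation": [-0.42,0.91,0],"twist": 0},
  ],
  claw=0.3,
)

```text
t: 33.08
ee_pos: [0.5744, -0.3664, 0.1267]
ee_rot: [[0.627, 0.779, -0.002], [0.779, -0.627, 0.001], [-0.0, -0.002, -1.0]]
wrist_force: [-0.1, 0.3, -0.4]
gripper_width: 0.0611
grasp_force: 0.0
```

Call:
apply_moves(
  targets=[
    {"translation": [0,0,0],"twist": -1},
    {"translation": [0,0,0],"twist": -1},
    {"translation": [0,0,0],"twist": -1},
    {"translation": [0,0,0],"twist": -1},
    {"translation": [0,0,0],"twist": -1},
    {"translation": [0,0,0],"twist": -1},
    {"translation": [0,0,0],"twist": -0.9},
    {"translation": [0,0,0],"twist": 0},
    {"translation": [0,0,0],"twist": 0},
  ],
)

```text
t: 34.2
ee_pos: [0.5743, -0.3649, 0.1276]
ee_rot: [[-0.501, 0.866, -0.001], [0.866, 0.501, 0.001], [0.001, -0.0, -1.0]]
wrist_force: [0.4, 0.2, 0.4]
gripper_width: 0.0609
grasp_force: 0.0
```

```bash
python3 go.py 575.5 -365 17 30; python3 - <<'E'
from h import *
s=snap('wrist'); cv2.imwrite('pics/w8.png',s['color'])
E
```

```text
t 34.2 pos [ 574.3 -364.9  127.6] closing 30.05 q [-38.  27.  77.   0.  77. -68.] w 60.9
units [-0.03  0.04  4.43] rows>= 5.0
twist units 0.01
```

View pics/w8.png

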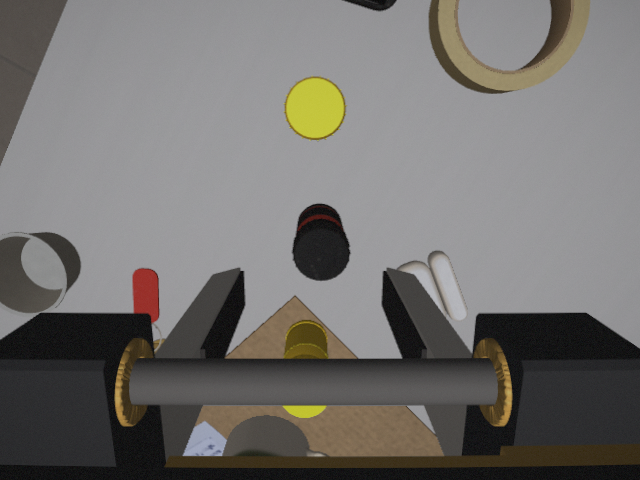

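The glue stick's top is at (321,252), between the open fingers, with the yellow lookalikes clear in front and behind. I'll go down and grip.

```bash
python3 - <<'E'
from h import *
s=snap('wrist'); print(ray(s,[(321,252)],.086)*1000, ray(s,[(305,412)],.086)*1000)
E
```

```text
[[ 579.3754023  -363.52717012   86.        ]] [[ 625.88694507 -463.73545471   86.        ]]
```

Call:
apply_moves(
  targets=[
    {"translation": [-0.04,0.15,1],"twist": 0},
    {"translation": [0,0,1],"twist": 0},
    {"translation": [0,0,1],"twist": 0},
    {"translation": [0,0,0.9],"twist": 0},
    {"translation": [0,0,0.5],"twist": 0},
    {"translation": [0,0,0],"twist": 0},
  ],
)

```text
t: 35.05
ee_pos: [0.5778, -0.3628, 0.0178]
ee_rot: [[-0.503, 0.864, -0.001], [0.864, 0.503, 0.001], [0.002, -0.001, -1.0]]
wrist_force: [0.1, 0.2, 0.3]
gripper_width: 0.0615
grasp_force: 0.0
```

Call:
apply_moves(
  targets=[
    {"translation": [0,0,0],"twist": 0},
    {"translation": [0,0,0],"twist": 0},
    {"translation": [0,0,0],"twist": 0},
    {"translation": [0,0,0],"twist": 0},
    {"translation": [0,0,0],"twist": 0},
  ],
  claw=-1,
  newtons=20,
)

```text
t: 35.67
ee_pos: [0.5787, -0.3635, 0.0194]
ee_rot: [[-0.503, 0.864, 0.001], [0.864, 0.503, -0.001], [-0.001, 0.001, -1.0]]
wrist_force: [0.4, 0.4, 3.9]
gripper_width: 0.0341
grasp_force: 20.0
```

Call:
apply_moves(
  targets=[
    {"translation": [0,0,-0.4],"twist": 0},
    {"translation": [0,0,-0.8],"twist": 0},
    {"translation": [0,0,-1],"twist": 0},
    {"translation": [0,0,-1],"twist": 0},
    {"translation": [0,0,-1],"twist": 0},
    {"translation": [0,0,0],"twist": 0},
  ],
)

```text
t: 36.42
ee_pos: [0.5794, -0.3641, 0.126]
ee_rot: [[-0.503, 0.864, 0.004], [0.864, 0.503, -0.003], [-0.004, 0.002, -1.0]]
wrist_force: [0.4, -0.4, -0.3]
gripper_width: 0.0342
grasp_force: 20.0
```

```bash
python3 go.py 591.4 -80.6 120 14.3
```

```text
t 36.42 pos [ 579.4 -364.1  126. ] closing 30.21 q [-38.  27.  77.   0.  76. -68.] w 34.2
units [9.56 6.12 0.21] rows>= 10.0
twist units 1.59
```

Call:
apply_moves(
  targets=[
    {"translation": [0.95,0.61,0],"twist": 0},
    {"translation": [0.95,0.61,0],"twist": 0},
    {"translation": [0.95,0.61,0],"twist": 0},
    {"translation": [0.95,0.61,0],"twist": 0},
    {"translation": [0.95,0.61,0],"twist": 0},
    {"translation": [0.95,0.61,0],"twist": 0},
    {"translation": [0.95,0.61,0],"twist": 0},
    {"translation": [0.95,0.61,0],"twist": 0},
    {"translation": [0.95,0.61,0],"twist": 0},
    {"translation": [0.95,0.61,0],"twist": 0.8},
    {"translation": [0,0,0],"twist": 0.8},
    {"translation": [0,0,0],"twist": 0},
  ],
)

```text
t: 37.92
ee_pos: [0.5892, -0.0787, 0.123]
ee_rot: [[-0.249, 0.968, -0.002], [0.968, 0.249, 0.001], [0.001, -0.002, -1.0]]
wrist_force: [0.6, -0.3, -1.7]
gripper_width: 0.0341
grasp_force: 20.0
```

```bash
python3 go.py 591.4 -80.6 20 14.3; python3 - <<'E'
from h import *
s=snap('side'); cv2.imwrite('pics/s3.png',cv2.resize(s['color'][130:400,200:500],None,fx=2.5,fy=2.2))
E
```

```text
t 37.92 pos [589.2 -78.7 123. ] closing 14.44 q [-14.  20.  89.   0.  72. -29.] w 34.1
units [-0.1   0.07  4.12] rows>= 5.0
twist units 0.01
```

View pics/s3.png

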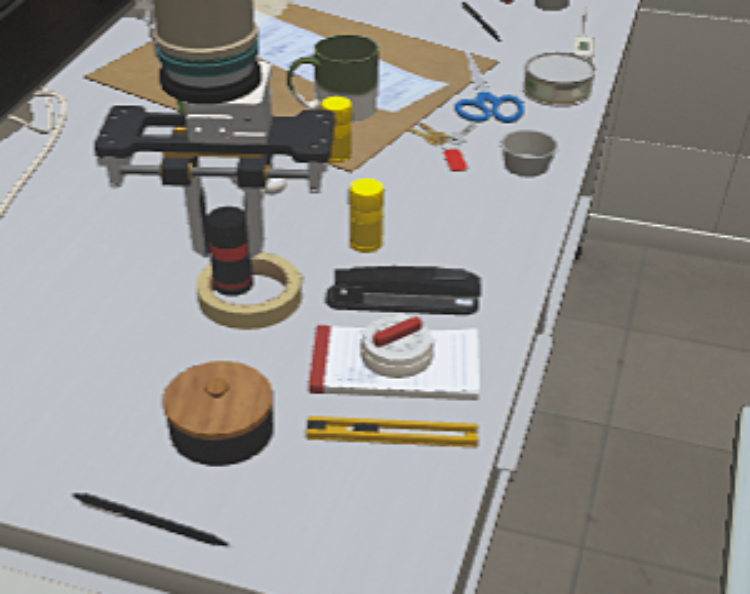

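The timer sits on the pad, and the glue stick hangs upright with the arm clear of the drawer. I'll lower it and release.

Call:
apply_moves(
  targets=[
    {"translation": [-0.08,0.06,1],"twist": 0},
    {"translation": [0,0,1],"twist": 0},
    {"translation": [0,0,0.8],"twist": 0},
    {"translation": [0,0,0.6],"twist": 0},
    {"translation": [0,0,0.4],"twist": 0},
    {"translation": [0,0,0.2],"twist": 0},
    {"translation": [0,0,0.1],"twist": 0},
    {"translation": [0,0,0],"twist": 0},
    {"translation": [0,0,0],"twist": 0},
  ],
)

```text
t: 39.1
ee_pos: [0.5928, -0.0828, 0.0216]
ee_rot: [[-0.246, 0.969, 0.001], [0.969, 0.246, -0.0], [-0.0, 0.001, -1.0]]
wrist_force: [0.3, 0.4, -0.5]
gripper_width: 0.0341
grasp_force: 20.0
```

Call:
apply_moves(
  targets=[
    {"translation": [0,0,0],"twist": 0},
    {"translation": [0,0,0],"twist": 0},
    {"translation": [0,0,0],"twist": 0},
    {"translation": [0,0,-0.4],"twist": 0},
    {"translation": [0,0,-1],"twist": 0},
    {"translation": [0,0,-1],"twist": 0},
    {"translation": [0,0,-1],"twist": 0},
    {"translation": [0,0,-1],"twist": 0},
  ],
  claw=0.2,
)

```text
t: 40.1
ee_pos: [0.5926, -0.0827, 0.1328]
ee_rot: [[-0.246, 0.969, 0.001], [0.969, 0.246, -0.0], [-0.0, 0.001, -1.0]]
wrist_force: [0.9, -0.4, -0.6]
gripper_width: 0.0567
grasp_force: 0.0
```

```bash
python3 go.py 350 250 160
```

```text
t 40.1 pos [592.6 -82.7 132.8] closing 14.22 q [-15.  19.  88.   0.  73. -29.] w 56.7
units [15.28 -6.14 -1.1 ] rows>= 16.0
```

Now I'll move the arm away to the left so the top camera has a clear view.

Call:
apply_moves(
  targets=[
    {"translation": [0.95,-0.4,-0.5],"twist": 0},
    {"translation": [0.95,-0.4,-0.5],"twist": 0},
    {"translation": [0.95,-0.4,0],"twist": 0},
    {"translation": [0.95,-0.4,0],"twist": 0},
    {"translation": [0.95,-0.4,0],"twist": 0},
    {"translation": [0.95,-0.4,0],"twist": 0},
    {"translation": [0.95,-0.4,0],"twist": 0},
    {"translation": [0.95,-0.4,0],"twist": 0},
    {"translation": [0.95,-0.4,0],"twist": 0},
    {"translation": [0.95,-0.4,0],"twist": 0},
    {"translation": [0.95,-0.4,0],"twist": 0},
    {"translation": [0.95,-0.4,0],"twist": 0},
  ],
)

```text
t: 41.6
ee_pos: [0.4044, 0.1651, 0.1557]
ee_rot: [[-0.246, 0.969, -0.001], [0.969, 0.246, -0.0], [0.0, -0.001, -1.0]]
wrist_force: [0.1, 0.2, 0.0]
gripper_width: 0.0563
grasp_force: 0.0
```

Call:
apply_moves(
  targets=[
    {"translation": [0.95,-0.4,0],"twist": 0},
    {"translation": [0.95,-0.4,0],"twist": 0},
    {"translation": [0.95,-0.4,0],"twist": 0},
    {"translation": [0.95,-0.4,0],"twist": 0},
    {"translation": [0.95,0,0],"twist": 0},
    {"translation": [0.95,0,0],"twist": 0},
    {"translation": [0,0,0],"twist": 0},
  ],
)

```text
t: 42.48
ee_pos: [0.331, 0.2933, 0.1557]
ee_rot: [[-0.248, 0.969, -0.001], [0.969, 0.248, -0.0], [-0.0, -0.001, -1.0]]
wrist_force: [-0.7, -1.3, 0.3]
gripper_width: 0.0562
grasp_force: 0.0
```

```bash
python3 - <<'E'
from m import *
cv2.imwrite('pics/top2.png',cv2.resize(im[160:360,130:480],None,fx=2.28,fy=2.28,interpolation=cv2.INTER_CUBIC))
def B(*a):
    try: return blob(*a)
    except Exception as e: print(a[-1],e)
B((H>8)&(H<28)&(S>60),(170,200,235,262),.055,'tub')
B((H>12)&(H<30)&(S>28),(260,185,322,245),.025,'tape')
B(red,(230,245,285,275),.018,'binding')
B(red,(240,275,285,320),.053,'ridge')
B((H>10)&(H<40)&(S>55),(200,255,238,345),.012,'cutter')
B(V<115,(292,240,335,335),.046,'stapler')
B(V<115,(232,200,266,244),.086,'glue')
E
```

```text
tub rect c [566.   10.1] dims [88.  86.4] long-axis 47.2 circ [565.8  10.2] 45.0
tape rect c [ 612.1 -171. ] dims [102.5  98. ] long-axis 0.9 circ [ 612.7 -171.3] 51.7
binding rect c [515.9 -98.4] dims [ 6.6 79.9] long-axis -75.7 circ [517.2 -98.1] 40.0
ridge rect c [ 449.3 -119.5] dims [43.1  5.4] long-axis 50.7 circ [ 448.6 -118.9] 21.5
cutter rect c [427.  -26.6] dims [142.4  20.8] long-axis 14.2 circ [427.1 -27. ] 71.6
stapler rect c [ 466.3 -209. ] dims [141.8  32.8] long-axis 13.5 circ [ 466.5 -210.1] 71.0
glue rect c [583.2 -91.2] dims [50.4 32.9] long-axis 28.0 circ [584.  -92.8] 25.3
```

View pics/top2.png

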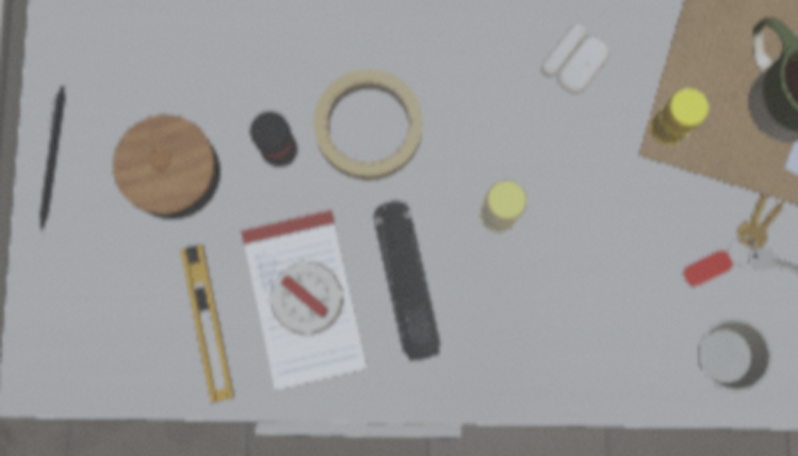

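The top view shows everything in place. I'll check the glue top at crop (269,131) once, then hand in.

```bash
python3 - <<'E'
from h import *
s=snap('top'); g=ray(s,[(130+269/2.28,160+131/2.28)],.086)[0]*1000; print(g)
d=g[:2]-np.array([589.2,-80.5]); print(d)
if np.abs(d).max()<9: print(robot.close_job())
E
```

```text
[590.00640308 -87.58378346  86.        ]
[ 0.80640308 -7.08378346]
the job is handed in; nothing more can be done
None
```

The job is handed in: timer, glue stick, box cutter and stapler are all in place, each within about 8 mm of target by the last top-camera check; the keys, earbud case and sauce cup look unmoved in that picture.

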